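Raise the ring tray on the cam lift and hold it

TASK

Get the finished rings ready for inspection under the microscope: pick up the small ring tray by its bail handle, keep it upright, set it flat inside the rim of the round lift table and let go of it. Then turn the spring-loaded cam lever up to its highest lift, where the lever stands straight up, and hold it there: finish while still holding the lever, since it springs back if released. Leave the brush, jar, vise and pliers where they are.

Things in the scene. Friction and masses are not known exactly. Their poses are not given: they have to be found in the camera images.
- tray: Loose round aluminium tray, about 0.22 kg, foot 70 mm across, rim 76 mm across and 14 mm high, with three small gold-coloured rings fixed upright on a cork disc inside (up to 30 mm high). A steel bail handle arches over it along the tray's x axis: two uprights at x = -31 and +31 mm carry a straight grip bar 66 mm long, 8 mm wide (y) and 10 mm high, whose middle is 60 mm above the foot. Origin: centre of the underside; z up.
- tray_handle (a point): Middle of the grip bar of the tray's bail handle, 60 mm above the tray's underside; axes as the tray's.
- lift: Cam lift fixed to the bench: dark steel base plate 150 x 130 x 12 mm (x, y, z), two grey cheeks and two guide posts, a brass eccentric disc between them, and the round aluminium lift table riding on the disc. Origin: centre of the underside of the base; z up. The lever is on its -y side: the horizontal cam shaft runs along the lift's y axis at x = 0, 55 mm above the bench.
- table_seat (a point): Centre of the flat seat of the round lift table (inside diameter 94 mm, surrounded by a rim 5 mm high and 5 mm thick, 104 mm across outside). Above the lift's origin by 85 mm with the lever at rest, 99 mm at the highest lift.
- cam (a joint): Angle of the cam lever, rad. 0: at rest against its stop, lever level and pointing to the lift's -x side. It grows as the knob goes up and over towards the lift's +x side (positive turn about the lift's +y axis); the stop at the far side is 2.4. The table is lifted by 14 mm x sin(angle): highest at 1.57 (lever straight up), sinking again beyond. A spring always pulls it back to 0: about 0.15 N m at rest, 0.54 N m straight up (about 6 N at the knob).
- table_slide (a joint): Height of the lift table above its rest height, m; 0.014 is the highest lift.
- lever_pivot (a point): Point on the cam shaft's axis in the plane the lever swings in: 105 mm to the lift's -y side of its centre, 55 mm above the bench. Fixed; axes as the lift's.
- lever: The cam lever: a steel bar 10 mm in diameter with an aluminium knob at its end. The origin lies on the shaft's axis, in the middle of the lift (not at the lever); its y axis is along the shaft, -x points along the lever to the knob side.
- knob (a point): Centre of the aluminium lever knob: a cylinder 26 mm in diameter and 30 mm long whose axis is parallel to the shaft (the lift's y), 95 mm from lever_pivot. Its flat ends can be pinched from above along the lift's y, and it turns between the fingers as the lever swings.
- brush: Bystander: bench brush, 190 mm long, lying on the bench on the robot's side.
- jar: Bystander: small amber jar with a metal lid, 48 mm wide, 55 mm high; origin at its underside.
- ball_vise: Bystander: round dark steel engraver's vise, 72 mm wide, 52 mm high; origin at its underside.
- pliers: Bystander: pliers with red grips, about 155 mm long, lying flat.
Not all that is in view belongs to the job. What is shaped like the tray but red is not meant.

How it is judged:
On the way, in this order (a step that is already met when the one before it is completed fails the run):
1. the tray is lifted off the bench, held by its bail handle (height (world z) of tray above 0.03 m and distance between the grasp point and tray_handle below 0.035 m and contact force between the fingers and tray above 0.5 N), for 0.2 s.
2. the tray sits flat inside the rim of the lift table, let go, with the lever still down (horizontal distance between tray and table_seat below 0.014 m and z of tray in the frame of table_seat between -0.003 and 0.003 m and angle between tray's own z axis and vertical below 0.06 rad and contact force between each of the fingers, the arm and tray below 0.1 N and value of joint cam below 0.3 rad), for 0.2 s.
3. the lever is at the highest lift, held by the robot, with the tray on the table (horizontal distance between tray and table_seat below 0.014 m and z of tray in the frame of table_seat between -0.003 and 0.003 m and angle between tray's own z axis and vertical below 0.06 rad and contact force between each of the fingers, the arm and tray below 0.1 N and value of joint cam between 1.4 and 1.74 rad and contact force between the fingers and lever above 0.5 N), for 0.3 s.
At the end, for the whole second after the job is handed in: The fingers hold the cam lever still within 0.17 rad of straight up (joint 1.40 to 1.74), pressing over 0.5 N; the table is raised over 13.2 mm; the tray stands flat inside its rim (centre within 14 mm, height within 3 mm, tilt under 0.06 rad), untouched by the robot (all of step 3 and velocity of joint cam between -0.1 and 0.1 rad/s and value of joint table_slide above 0.0132 m); the arm keeps its last pose, push and grip.
It fails at once if the tray is tipped by more than 0.5 rad (angle between tray's own z axis and vertical above 0.5 rad).
It fails at once if a bystander is moved by more than 20 mm (distance of any of brush, jar, ball_vise, pliers from where it was at the start of the episode above 0.02 m).
It also fails if it takes over 54 s, if anything falls off the work surface, if the arm or the gripper's body presses on something with over 40 N, if the wrist force passes 120 N, or if a joint passes its speed limit or range.

ROBOT

A 7-joint arm with a two-finger parallel gripper is mounted at the origin on the work surface. World frame = base frame: x ahead of the robot, y to its left, z up, the work surface at z = 0. Lengths are in m, angles in rad, forces in N, time in s.
With the tool pointing down it reaches from about 0.4 to 0.85 m from the base axis. Payload 4.5 kg.
Tool frame: the origin (TCP) lies at the very end of the fingers, on their centre line; the grasp point (between the pads) lies behind it (r.grip_depth is the z of the grasp point in the tool frame, in m); z points along the fingers, y is the direction in which the jaws open and shut (so a half turn about z gives the same grasp; the last joint's range is limited). The gripper opens to 88 mm and grips with 3 to 60 N. Pads are 18 mm wide; open, the fingers measure 123 mm over their backs; the gripper's body (75 mm by 187 mm) begins 45 mm behind the grasp point.
Start: joints at [-1.306, 0.689, -0.195, 1.565, 0.157, 0.902, -0.215], TCP at [0.143, 0.608, 0.239] pointing down, gripper open.
Joint ranges: [-3.01, 3.01], [-0.46, 2.08], [-1.47, 1.51], [0.13, 2.56], [-1, 4.14], [0.04, 2.09], [-2.66, 2.66]. Speed limits (rad/s): [2.57, 2.57, 3.14, 3.14, 3.14, 3.14, 3.14].

INTERFACE

Orientations are given as a unit quaternion [x, y, z, w].
In Python, from plant import sensors, cams, r gives the robot as it stands. The module is installed in compiled form; this text tells all that it offers.
- The arm moves only by the tool drive_tool, never from a script. Its argument "series" is a list that holds one entry, the list of rows, each a list of 5 numbers: the shift along the world's x, y, z in mm, then the turn about the world's z in rad, then the finger opening in mm, from 0 to 88.1. A call has 1 to 10 rows; each row shifts and turns the commanded pose from where the row before left it; what a row does not reach is not made up. A row lasts 1/10 s, in which the tool goes at most 50 mm and 8.59 degrees, less where a joint would pass 70% of its speed; a pose out of reach is approached as far as the arm can. A call with a gripper value outside its range is refused whole. The fingers move at their own pace and stop on an object; "force" is the grip in N (left out, the last holds). Time passes only in rows, so rows that do not move let the fingers close. It gives the time, the measured TCP pose, the force and the opening at its end, in the units of the state.
- sensors.get_state(): the state, without advancing time (a new reading comes with each control period).
- cams.snapshot(name): name is "scene" or "side" or "wrist"; returns the picture (400x640x3 uint8, blue, green, red); there is no depth.
- cams.camera_model(name): a dict with "fx", "fy", "cx", "cy" (pixels), "camera_from_world" (4x4, takes a point from world to camera coordinates). Camera axes: x right, y down, z forward; pixel columns grow to the right and rows downward; lengths in m; the calibration is good to about 2 mm. A picture is of the moment at which its call begins: read the wrist's pose just before it. camera_model takes no time and is no camera call; for the wrist camera it gives the pose at the moment of the call.
- r.finish_job(): hands the job in, once; it reports no verdict.
Trained networks look in the newest picture that a camera, given by its name, has taken for a name from the list of things; names that differ only in an ending like _2 or _b are one class to them, and where a whole thing is asked for, a point or a joint stands for the part that bears it (a point fixed in the world has none). Each returns a list of dicts, best first, with "confidence" (0 to 1); they miss things now and then, are a little off and sometimes report something else, mostly with a low value. They report only what shows in the picture. A call takes as long as a camera call. They do not tell look-alikes from the thing itself.
- cams.trace(camera, name): "mask" (400x640 bool, what is visible of it) and "at" ([column, row] in pixels, amid what is visible of it).
- cams.mark_of(camera, name): "at" ([column, row] in pixels: a listed point, or the origin of a listed thing).
The state is a dict: "clock": time; "q": joint angles; "qd": joint speeds; "joint_torque": joint torques, N m; "tool_pos": TCP position; "eef_rot": TCP orientation; "contact_force": force on the tool from outside, world axes, zero at the start; "moment": the same for the moment, N m; "opening": opening from 0.0 (shut) to 1.0 (fully open).
Only numpy, scipy, OpenCV 4.12 (cv2) and the standard library are available. Lean on these libraries where they do the work, as an engineer would, in place of code of your own. Each camera call takes 0.05 s, during which the arm holds its last target.

## Working session

There is one attempt and no reset: what is moved stays moved. The work goes in short steps, Python scripts to look and compute and a tool call to move; the robot and the scene stay as the last step left them, time stands still between calls to the robot, and variables do not carry over. Pictures are saved under pics/ and viewed, and the job is handed in when it is done.

Besides the shell and the picture viewer there is one more tool, called after "Emit:" in YAML: its name, and indented under it one key for each argument. drive_tool: Moves the arm, as the interface text tells. Its arguments: {"type":"object","properties":{"series":{"type":"array","items":{"type":"array","items":{"type":"array","items":{"type":"number"}}}},"force":{"type":"number"}},"required":["series"]}

```bash
mkdir -p pics
python3 - <<'E'
from plant import sensors,cams,r
import cv2,numpy as np
print(sensors.get_state(), r.grip_depth)
for c in ["scene","side","wrist"]:
    im=cams.snapshot(c); cv2.imwrite(f"pics/{c}0.png",im)
    m=cams.camera_model(c); print(c,m["fx"],m["cx"],m["cy"],np.round(m["camera_from_world"],3).tolist())
E
```

```text
{'clock': 0.0, 'q': array([-1.30621672,  0.68998096, -0.19451759,  1.56635366,  0.15730318,
        0.90251342, -0.21511779]), 'qd': array([ 1.56145994e-03, -8.43603273e-04, -3.91826459e-05,  7.79431347e-05,
        1.22758264e-03,  4.68843044e-04,  6.08782504e-04]), 'joint_torque': array([-1.65050124e-04, -5.27565622e+01, -1.26734074e+00, -1.53430510e+01,
       -5.27348800e-02,  6.38929603e-03,  1.70466546e-04]), 'tool_pos': array([0.14286182, 0.60779175, 0.23790946]), 'eef_rot': array([ 1.15097825e-01,  9.93353725e-01, -9.30629122e-04, -3.81662859e-05]), 'contact_force': array([-0.02760997, -1.80068332,  0.33131151]), 'moment': array([-0.00823978, -0.0540535 ,  0.05339288]), 'opening': 0.9942777569471778} -0.0187
scene 391.5498752417625 319.56518223588637 202.30939564607465 [[0.232, 0.973, -0.009, -0.091], [0.731, -0.181, -0.658, -0.353], [-0.641, 0.146, -0.753, 1.444], [0.0, 0.0, 0.0, 1.0]]
side 484.92313072787334 318.88514637808163 208.95283357424643 [[0.991, -0.131, -0.023, -0.528], [-0.092, -0.55, -0.83, 0.107], [0.096, 0.825, -0.558, 1.544], [0.0, 0.0, 0.0, 1.0]]
wrist 278.18088053549627 323.16860711152617 197.30442803810803 [[0.229, 0.973, -0.0, -0.624], [0.938, -0.22, 0.269, -0.035], [0.262, -0.062, -0.963, 0.389], [0.0, 0.0, 0.0, 1.0]]
```

View pics/scene0.png

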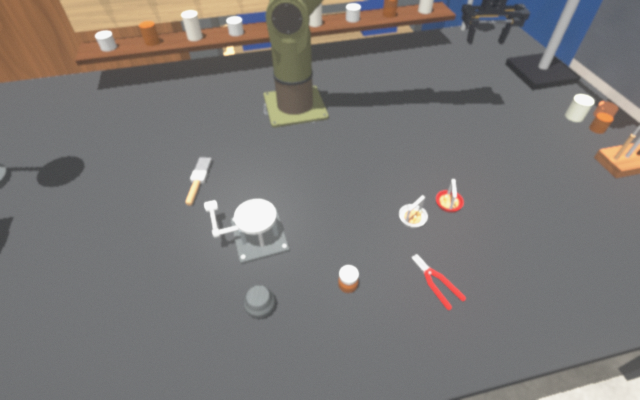

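View pics/side0.png

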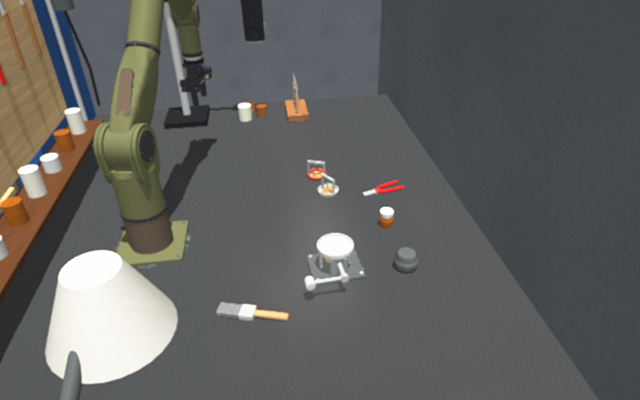

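View pics/wrist0.png

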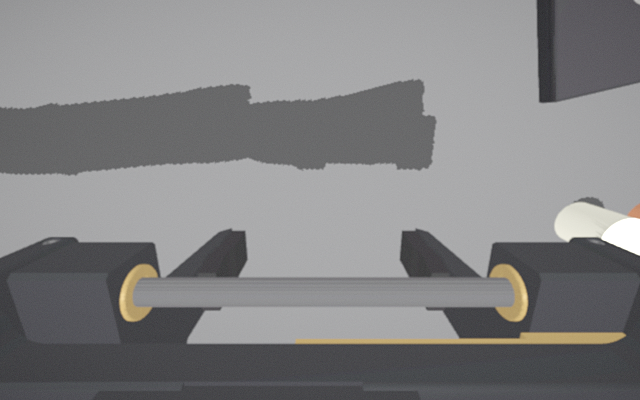

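```bash
cat > h.py <<'E'
from plant import sensors,cams,r
import cv2,numpy as np
def det(c,names,snap=True):
    if snap: im=cams.snapshot(c)
    out={}
    for n in names:
        out[n]=[(np.round(d["at"],1).tolist(),round(d["confidence"],2)) for d in cams.mark_of(c,n)]
    return out
def ray(c,px):
    m=cams.camera_model(c);T=np.array(m["camera_from_world"])
    d=np.array([(px[0]-m["cx"])/m["fx"],(px[1]-m["cy"])/m["fy"],1.])
    R=T[:3,:3];o=-R.T@T[:3,3];d=R.T@d;return o,d/np.linalg.norm(d)
def atz(c,px,z):
    o,d=ray(c,px);return o+d*(z-o[2])/d[2]
def tri(obs):
    A=np.zeros((3,3));b=np.zeros(3)
    L=[ray(c,p) for c,p in obs]
    for o,d in L:
        P=np.eye(3)-np.outer(d,d);A+=P;b+=P@o
    x=np.linalg.solve(A,b)
    return x,[np.linalg.norm((np.eye(3)-np.outer(d,d))@(x-o)) for o,d in L]
def proj(c,X):
    m=cams.camera_model(c);T=np.array(m["camera_from_world"])
    p=T[:3,:3]@X+T[:3,3];return np.array([m["fx"]*p[0]/p[2]+m["cx"],m["fy"]*p[1]/p[2]+m["cy"]])
E
python3 - <<'E'
from h import *
for c in ["scene","side"]:
    for k,v in det(c,["tray","tray_handle","lift","table_seat","lever_pivot","knob","lever"]).items(): print(c,k,v)
E
```

```text
scene tray [([411.1, 216.9], 0.92), ([448.2, 204.2], 0.84)]
scene tray_handle [([450.0, 190.5], 0.79), ([416.6, 205.0], 0.57)]
scene lift [([255.1, 234.1], 0.69), ([216.6, 229.8], 0.43)]
scene table_seat [([255.5, 215.6], 0.87), ([257.9, 234.9], 0.67)]
scene lever_pivot [([213.9, 231.4], 0.58)]
scene knob [([212.9, 208.1], 0.66)]
scene lever []
side tray [([314.5, 175.3], 0.63), ([329.3, 191.4], 0.56)]
side tray_handle [([314.8, 163.7], 0.64), ([330.6, 180.2], 0.53), ([332.9, 247.8], 0.51), ([253.1, 314.2], 0.28)]
side lift [([334.2, 269.5], 0.61)]
side table_seat [([335.6, 246.2], 0.92)]
side lever_pivot [([342.4, 281.1], 0.76), ([333.5, 252.7], 0.26)]
side knob []
side lever [([335.5, 256.2], 0.92)]
```

The scene camera shows the aluminium tray at (413,215), the red look-alike at (450,200) and the lift at (256,220) with its knob at (211,206). In the side view the tray is at (328,189), the lift at (335,260) and the knob at (310,283).

```bash
python3 - <<'E'
from h import *
def p(n,*o): x,e=tri(o); print(n,np.round(x,4),np.round(e,4))
p("tray",("scene",(411.1,216.9)),("side",(329.3,191.4)))
p("handle",("scene",(416.6,205)),("side",(330.6,180.2)))
p("seat",("scene",(255.5,215.6)),("side",(335.6,246.2)))
p("lift",("scene",(255.1,234.1)),("side",(334.2,269.5)))
p("pivot",("scene",(213.9,231.4)),("side",(342.4,281.1)))
p("knob",("scene",(210.5,206)),("side",(310,283)))
for c,im in [("scene",(370,170,110,90)),("side",(290,140,80,70)),("scene",(180,180,130,90)),("side",(280,220,110,90))]:
    x,y,w,h=im; a=cv2.imread(f"pics/{c}0.png")[y:y+h,x:x+w]; cv2.imwrite(f"pics/crop_{c}_{x}.png",cv2.resize(a,None,fx=5,fy=5,interpolation=cv2.INTER_CUBIC))
E
python3 -c "
import cv2,numpy as np
a=[cv2.resize(cv2.imread('pics/'+f),(400,300)) for f in ['crop_scene_370.png','crop_side_290.png','crop_scene_180.png','crop_side_280.png']]
cv2.imwrite('pics/crops.png',np.vstack([np.hstack(a[:2]),np.hstack(a[2:])]))"
```

```text
tray [0.5973 0.2112 0.003 ] [0.003 0.003]
handle [0.6009 0.2155 0.0511] [0.0068 0.0068]
seat [ 0.5532 -0.2073  0.0797] [0.0027 0.0027]
lift [ 5.484e-01 -2.177e-01  3.000e-04] [0.001 0.001]
pivot [ 0.5531 -0.3192  0.0476] [0.0032 0.0032]
knob [ 0.4666 -0.3211  0.0533] [0.0012 0.0012]
```

View pics/crops.png

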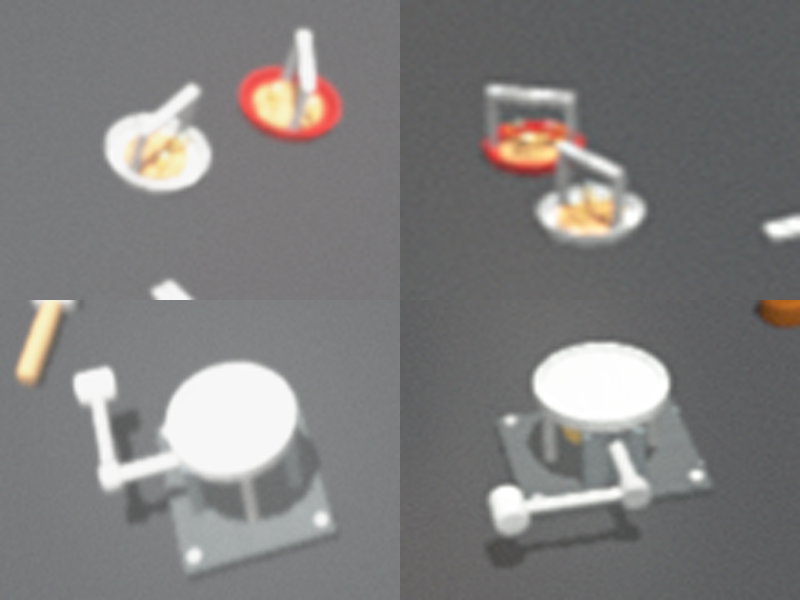

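Run:
```python
from h import *
for c,a,b in [("scene",(410.7,209.6),(423.6,197.6)),("side",(322,174.5),(334.4,180.1))]:
    A=atz(c,a,.062);B=atz(c,b,.062);print(c,A,B,(A+B)/2,np.degrees(np.arctan2(*(B-A)[[1,0]])),np.linalg.norm(B-A))
p,e=tri([("scene",(410.7,209.6)),("side",(334.4,180.1))]);print(p)
p,e=tri([("scene",(423.6,197.6)),("side",(322,174.5))]);print(p)
```

```text
scene [0.61314756 0.19423369 0.062     ] [0.58180488 0.24416829 0.062     ] [0.59747622 0.21920099 0.062     ] 122.1154515071446 0.05895615178047049
side [0.57632598 0.23170219 0.062     ] [0.61427811 0.18469682 0.062     ] [0.59530205 0.20819951 0.062     ] -51.08259249906897 0.06041414886635255
[0.61393543 0.19342325 0.05929427]
[0.57741292 0.24708203 0.05445944]
```

Emit:
drive_tool:
  series:
    - [[33,-28,0,-0.073,88],[33,-28,0,-0.073,88],[33,-28,0,-0.073,88],[33,-28,0,-0.073,88],[33,-28,0,-0.073,88],[33,-28,0,-0.073,88],[33,-28,0,-0.073,88],[33,-28,0,-0.073,88],[33,-28,0,-0.073,88],[33,-28,0,-0.073,88]]
  force: 25

```text
clock: 1.95
tool_pos: [0.4742, 0.3273, 0.2389]
eef_rot: [0.463, 0.886, 0.0, 0.0]
contact_force: [0.9, 0.7, -0.2]
opening: 0.999
```

Emit:
drive_tool:
  series:
    - [[31,-29,-8,0,88],[31,-29,-8,0,88],[31,-29,-8,0,88],[31,-29,-8,0,88],[0,0,0,0,88],[0,0,0,0,88]]

```text
clock: 2.55
tool_pos: [0.5973, 0.2114, 0.2063]
eef_rot: [0.463, 0.886, -0.0, -0.0]
contact_force: [-0.6, 0.1, 0.2]
opening: 0.997
```

Run:
```python
from h import *
s=sensors.get_state();print(s["clock"],s["tool_pos"],s["eef_rot"])
for k,v in det("wrist",["tray","tray_handle"]).items(): print(k,v)
print(atz("wrist",(320,200),.06), proj("wrist",np.array([.596,.213,.06])))
cv2.imwrite("pics/w1.png",cams.snapshot("wrist"))
```

```text
2.55 [0.5972891  0.21142521 0.20630384] [ 4.63213832e-01  8.86246502e-01 -1.78693948e-04 -2.25545389e-04]
tray [([362.3, 75.0], 0.85), ([323.2, 168.8], 0.72)]
tray_handle [([377.2, 64.0], 0.95), ([322.9, 177.3], 0.82)]
[0.59994674 0.20042347 0.06      ] [323.66304926 188.84843812]
```

View pics/w1.png

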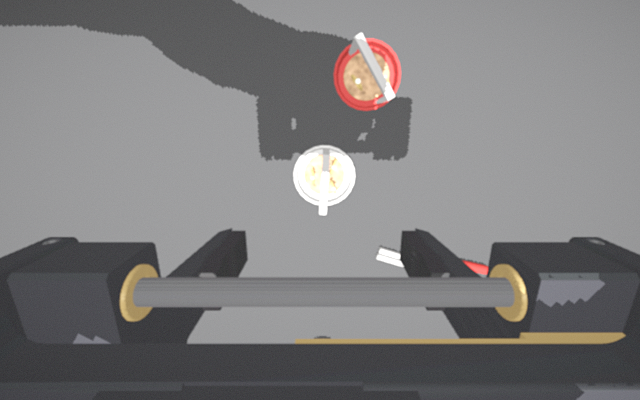

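Run:
```python
from h import *
A=atz("wrist",(326,149),.065);B=atz("wrist",(323,213),.065);print(A,B,(A+B)/2,np.degrees(np.arctan2(*(A-B)[[1,0]])),np.linalg.norm(B-A))
print(atz("wrist",(323,177.3),.06), atz("wrist",(323.2,168.8),0),atz("wrist",(324,176),.014))
a=cams.snapshot("wrist")[110:250,240:410];cv2.imwrite("pics/w1c.png",cv2.resize(a,None,fx=4,fy=4,interpolation=cv2.INTER_CUBIC))
```

```text
[0.57317698 0.24962845 0.065     ] [0.61039408 0.19133889 0.065     ] [0.59178553 0.22048367 0.065     ] 122.55768225559673 0.0691576925967467
[0.58820038 0.22291806 0.06      ] [0.58902173 0.2222546  0.        ] [0.59361899 0.21740683 0.014     ]
```

View pics/w1c.png

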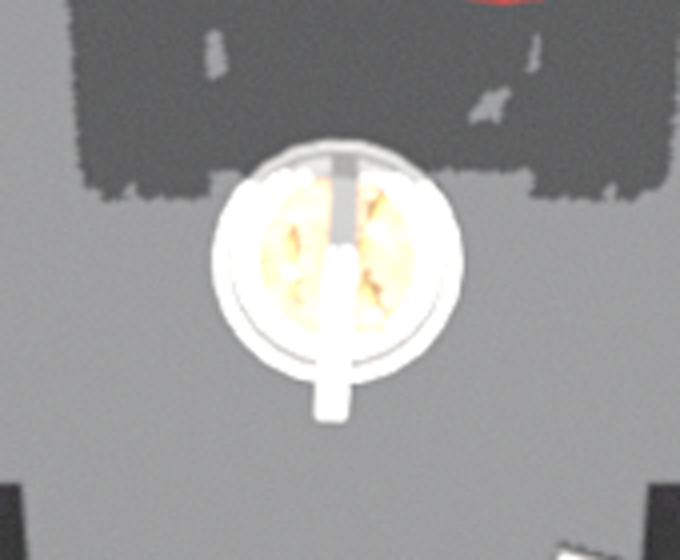

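Emit:
drive_tool:
  series:
    - [[-5,8,-30,-0.04,60],[0,0,-40,0,40],[0,0,-40,0,40],[0,0,-35,0,40],[0,0,-20,0,40],[0,0,0,0,40],[0,0,0,0,0],[0,0,0,0,0],[0,0,0,0,0],[0,0,0,0,0]]
  force: 25

```text
clock: 3.8
tool_pos: [0.5926, 0.2208, 0.043]
eef_rot: [0.48, 0.877, 0.001, 0.001]
contact_force: [-0.3, -0.6, -0.9]
opening: 0.116
```

Run:
```python
from h import *
s=sensors.get_state();print(s["clock"],s["tool_pos"],s["contact_force"],s["opening"]*88.1)
a=np.vstack([cv2.resize(cams.snapshot("wrist"),(480,300)),cv2.resize(cams.snapshot("side")[130:230,270:430],(480,300))])
cv2.imwrite("pics/g1.png",a)
```

```text
3.8 [0.59264455 0.22077537 0.04300937] [-0.25880598 -0.62282592 -0.85863904] 10.247209815879293
```

View pics/g1.png

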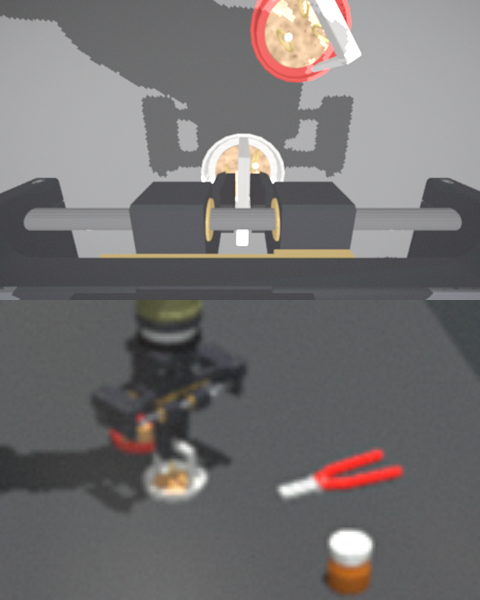

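The fingers straddle the bar (bottom picture: gripper over the tray at about (175,455)); let them finish closing, then lift.

Emit:
drive_tool:
  series:
    - [[0,0,0,0,0],[0,0,0,0,0],[0,0,0,0,0],[0,0,15,0,0],[0,0,25,0,0],[0,0,35,0,0],[0,0,35,0,0],[0,0,35,0,0],[0,0,25,0,0],[0,0,0,0,0]]

```text
clock: 4.9
tool_pos: [0.5939, 0.2211, 0.2159]
eef_rot: [0.48, 0.877, 0.003, 0.002]
contact_force: [0.3, -0.8, -3.1]
opening: 0.087
```

Run:
```python
from h import *
s=sensors.get_state();print(s["clock"],s["tool_pos"],s["contact_force"],s["opening"]*88.1)
cv2.imwrite("pics/w2.png",cams.snapshot("wrist"))
a=cams.snapshot("scene")[140:260,350:510];cv2.imwrite("pics/s2.png",cv2.resize(a,None,fx=4,fy=4))
```

```text
4.9 [0.59386861 0.22105492 0.21586416] [ 0.2722938  -0.81963779 -3.09368961] 7.671010670435621
```

View pics/w2.png

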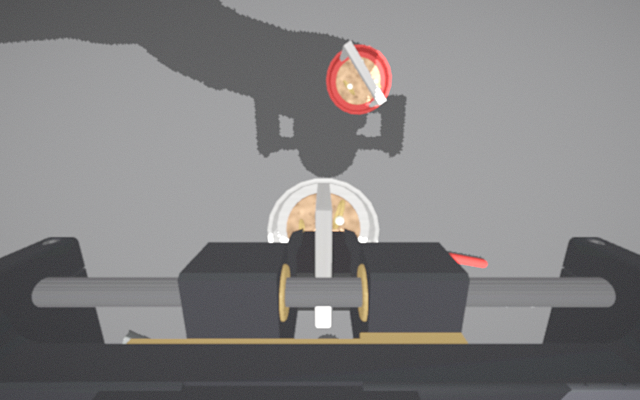

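View pics/s2.png

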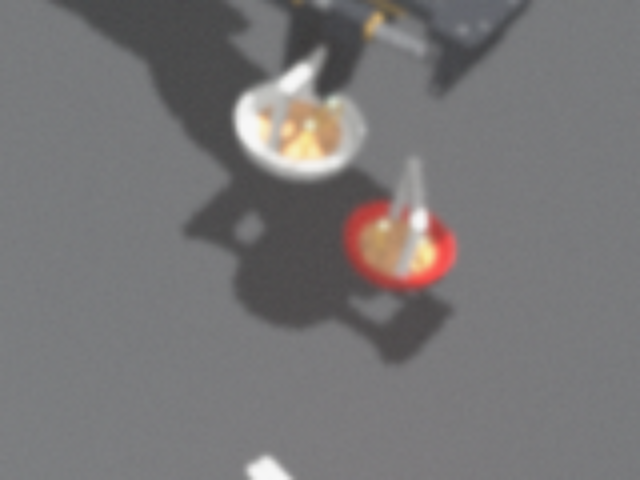

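The tray hangs level in the gripper (wrist picture: bar from (324,185) to (323,325)). Next I refine the lift table position.

Run:
```python
from h import *
z=.238
A=atz("wrist",(324,185),z);B=atz("wrist",(323,325),z);print("bar",A,B,(A+B)/2,np.linalg.norm(A-B))
ims=[]
for c,(x,y,w,h) in [("scene",(190,185,120,90)),("side",(290,220,100,75))]:
    a=cv2.imread(f"pics/{c}0.png")[y:y+h,x:x+w]; a=cv2.resize(a,(640,480),interpolation=cv2.INTER_CUBIC)
    a=np.clip((a.astype(float)/255)**2.5*255,0,255).astype(np.uint8)
    cv2.imwrite(f"pics/lift_{c}.png",a)
```

```text
bar [0.56724388 0.25546183 0.238     ] [0.60630092 0.19365913 0.238     ] [0.5867724  0.22456048 0.238     ] 0.07310968680671617
```

View pics/lift_scene.png

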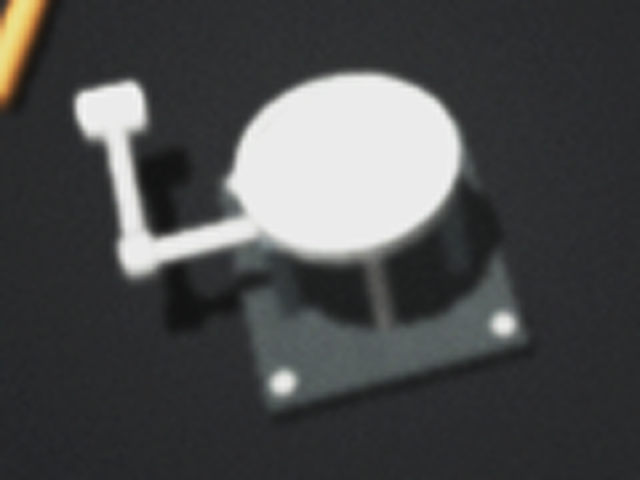

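View pics/lift_side.png

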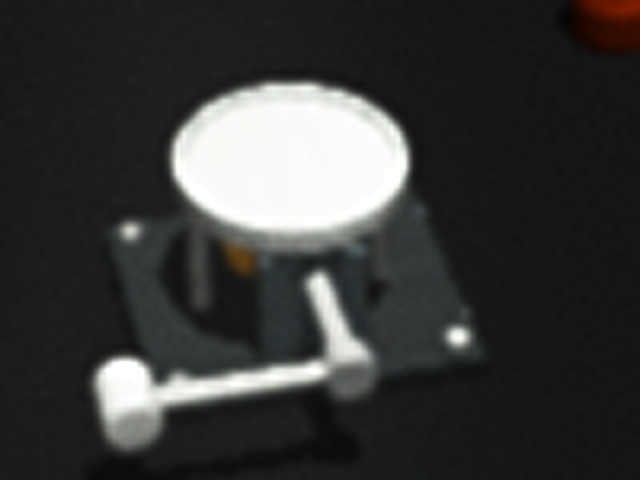

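Run:
```python
from h import *
print("seat",atz("scene",(255.5,215.6),.09),atz("side",(335.5,245.),.09),tri([("scene",(255.5,215.6)),("side",(335.5,245))]))
f=lambda u,v:(190+u/5.3333,185+v/5.3333); g=lambda u,v:(290+u/6.4,220+v/6.4)
A=atz("scene",f(283,382),.013);B=atz("scene",f(503,324),.013);print(A,B,np.degrees(np.arctan2(*(B-A)[[1,0]])))
C=atz("side",g(130,231),.013);D=atz("side",g(458,336),.013);print(C,D,(C+D)/2)
k,e=tri([("scene",f(112,108)),("side",g(128,402))]);p,e2=tri([("scene",f(138,252)),("side",g(350,367))])
print("knob",k,e,"pivot(outer end)",p,e2, np.degrees(np.arctan2(*(p-k)[[1,0]])))
```

```text
seat [ 0.55888871 -0.20563116  0.09      ] [ 0.55325496 -0.21807677  0.09      ] (array([ 0.55398918, -0.20658751,  0.08227378]), [np.float64(0.001473166581834139), np.float64(0.0014731665818342257)])
[ 0.62082163 -0.25562091  0.013     ] [ 0.61284039 -0.14750574  0.013     ] 94.22200780947782
[ 0.48573462 -0.16210561  0.013     ] [ 0.62175876 -0.25828505  0.013     ] [ 0.55374669 -0.21019533  0.013     ]
knob [ 0.46600543 -0.32003329  0.05393672] [np.float64(0.0022459824346420824), np.float64(0.0022459824346421206)] pivot(outer end) [ 0.56109189 -0.31302686  0.05372668] [np.float64(0.0023143692126554576), np.float64(0.0023143692126554186)] 4.214216690090473
```

Run:
```python
from h import *
T=sensors.get_state()["tool_pos"]
u=np.array([np.cos(np.radians(122.5)),np.sin(np.radians(122.5)),0])
for z in (.233,.238,.243):
  A=atz("wrist",(324,183),z);B=atz("wrist",(323,305),z);C=atz("wrist",(323,327),z-.01)
  print(z,[round(float((P-T)@u)*1000,1) for P in (A,B,C)])
a=cv2.imread("pics/w2.png")[170:350,230:420];cv2.imwrite("pics/w2c.png",cv2.resize(a,None,fx=3.3,fy=3.3,interpolation=cv2.INTER_CUBIC))
```

```text
0.233 [42.5, -22.2, -44.4]
0.238 [43.6, -18.5, -40.1]
0.243 [44.8, -14.8, -35.9]
```

View pics/w2c.png

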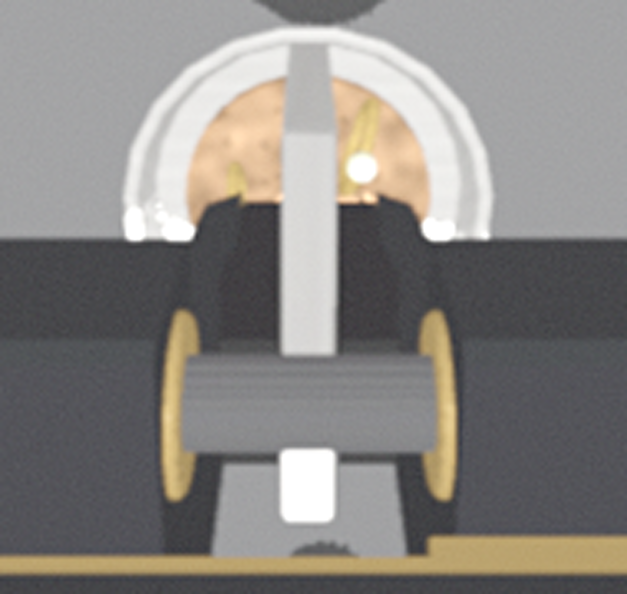

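Run:
```python
from h import *
T=sensors.get_state()["tool_pos"]
u=np.array([np.cos(np.radians(122.5)),np.sin(np.radians(122.5)),0])
n=np.array([u[1],-u[0],0])
for z in (.234,.238,.242):
  for name,px in (("far top",(323.6,209.4)),("near",(323,328)),("rodtop",(323,306))):
    P=atz("wrist",px,z);print(z,name,np.round([(P-T)@u*1000,(P-T)@n*1000],1))
# rim: widest/top point of rim outer, z of rim
for zr in (.184,.188):
  P=atz("wrist",(323.5,170+27/3.3),zr);print("rimtop",zr,np.round((P-T)@u*1000,1))
  L=atz("wrist",(230+123/3.3,170+205/3.3),zr);R=atz("wrist",(230+492/3.3,170+205/3.3),zr);print(np.linalg.norm(L-R),np.round([(L-T)@u*1000,(L-T)@n*1000,(R-T)@n*1000],1))
m=np.array(cams.camera_model("wrist")["camera_from_world"]);print("cam rel TCP",np.round(-m[:3,:3].T@m[:3,3]-T,3))
```

```text
0.234 far top [30.2 -1.4]
0.234 near [-35.6  -1.5]
0.234 rodtop [-22.1  -1.6]
0.238 far top [31.5 -1.4]
0.238 near [-32.2  -1.5]
0.238 rodtop [-19.1  -1.6]
0.242 far top [32.8 -1.4]
0.242 near [-28.7  -1.5]
0.242 rodtop [-16.1  -1.6]
rimtop 0.184 34.7
0.07480436290637353 [ -2.2 -38.9  35.9]
rimtop 0.188 35.5
0.07307507347412212 [ -0.5 -38.1  35. ]
cam rel TCP [-0.039  0.058  0.146]
```

Emit:
drive_tool:
  series:
    - [[-2,-15,0,0.05,0],[-3,-30,0,0.09,0],[-4,-40,0,0.1,0],[-4,-40,0,0.1,0],[-4,-40,0,0.1,0],[-4,-40,0,0.1,0],[-4,-40,0,0.1,0],[-4,-40,0,0.1,0],[-4,-40,0,0.1,0],[-4,-40,0,0.1,0]]

```text
clock: 6.0
tool_pos: [0.5529, -0.1459, 0.2095]
eef_rot: [0.028, 1.0, 0.001, -0.002]
contact_force: [-0.7, -0.2, -2.6]
opening: 0.086
```

Emit:
drive_tool:
  series:
    - [[-2,-37,-5,0.09,0],[-2,-25,-5,0.05,0],[0,0,0,0,0],[0,0,0,0,0],[0,0,0,0,0]]

```text
clock: 6.5
tool_pos: [0.5506, -0.2045, 0.2009]
eef_rot: [-0.041, 0.999, 0.001, -0.001]
contact_force: [-0.2, -0.2, -2.8]
opening: 0.084
```

Run:
```python
from h import *
s=sensors.get_state();print(s["clock"],s["tool_pos"],s["eef_rot"],s["contact_force"],s["opening"]*88.1,s["q"])
cv2.imwrite("pics/w3.png",cams.snapshot("wrist"))
a=cams.snapshot("scene")[150:290,180:340];b=cams.snapshot("side")[190:315,270:400]
cv2.imwrite("pics/s3.png",np.hstack([cv2.resize(a,(400,350)),cv2.resize(b,(400,350))]))
```

```text
6.5 [ 0.55063922 -0.20450975  0.20086571] [-4.05236048e-02  9.99177683e-01  1.08921709e-03 -7.79845953e-04] [-0.17537785 -0.15314339 -2.76219652] 7.377575423606481 [ 0.51547935  0.70890414 -0.41270838  1.71290925  0.37004893  0.79990772
  1.58193696]
```

View pics/w3.png

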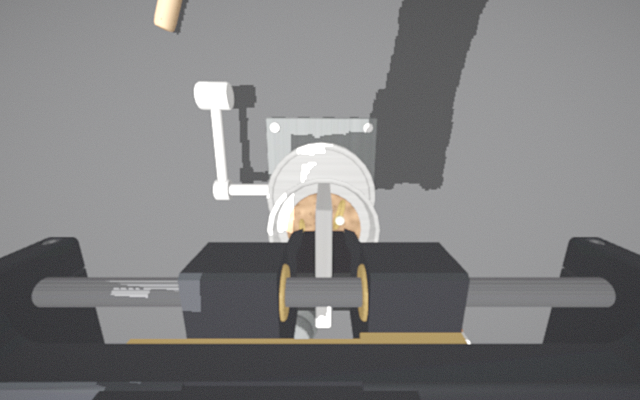

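View pics/s3.png

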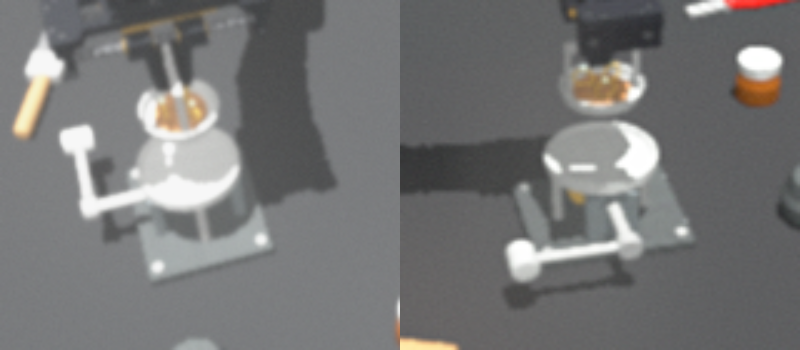

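Run:
```python
from h import *
T=sensors.get_state()["tool_pos"]
P=atz("wrist",(321,144),.09);L=atz("wrist",(268,190),.09);R=atz("wrist",(375,190),.09)
print(P,L,R,np.linalg.norm(L-R),"centre",P+np.array([.052,.004,0]),(L+R)/2)
a=atz("wrist",(267,119),.012);b=atz("wrist",(376,119),.012);print("base edge",a,b,np.linalg.norm(a-b),np.degrees(np.arctan2(*(b-a)[[1,0]])), (a+b)/2+.075*np.array([np.cos(.07),np.sin(.07),0]))
print("bolts",[atz("wrist",p,.013) for p in ((274.5,128),(367.5,128))])
print("knob",atz("wrist",(213,96),.06),"piv",atz("wrist",(221,190),.06))
```

```text
[ 0.50186395 -0.21020608  0.09      ] [ 0.5490159  -0.25711282  0.09      ] [ 0.54077885 -0.15546471  0.09      ] 0.10198130682760738 centre [ 0.55386395 -0.20620608  0.09      ] [ 0.54489738 -0.20628876  0.09      ]
base edge [ 0.48499098 -0.27478381  0.012     ] [ 0.47471369 -0.14876822  0.012     ] 0.1264339828601824 94.66248014768863 [ 0.55466866 -0.2065303   0.012     ]
bolts [array([ 0.49437826, -0.26560644,  0.013     ]), array([ 0.48556853, -0.157503  ,  0.013     ])]
knob [ 0.467041   -0.31847232  0.06      ] piv [ 0.56106133 -0.31234722  0.06      ]
```

Emit:
drive_tool:
  series:
    - [[2,-2,-20,0,0],[0,0,-20,0,0],[0,0,-15,0,0],[0,0,-8,0,0],[0,0,-3,0,0],[0,0,-2,0,0],[0,0,-1,0,0],[0,0,0,0,0],[0,0,0,0,0]]

```text
clock: 7.55
tool_pos: [0.5532, -0.2086, 0.1332]
eef_rot: [-0.04, 0.999, -0.0, 0.0]
contact_force: [0.5, -0.5, -2.4]
opening: 0.084
```

Emit:
drive_tool:
  series:
    - [[0,1,-1,0,0],[0,1,-1,0,0],[0,0,-1,0,0],[0,0,-1,0,0],[0,0,-0.5,0,0],[0,0,0,0,0],[0,0,0,0,0]]

```text
clock: 8.25
tool_pos: [0.5529, -0.2066, 0.1282]
eef_rot: [-0.04, 0.999, 0.0, -0.0]
contact_force: [0.9, -0.1, -2.1]
opening: 0.086
```

Emit:
drive_tool:
  series:
    - [[0,0,-0.5,0,0],[0,0,-0.5,0,0],[0,0,-0.5,0,0],[0,0,0,0,0],[0,0,0,0,0]]

```text
clock: 8.75
tool_pos: [0.553, -0.2065, 0.1276]
eef_rot: [-0.04, 0.999, -0.0, 0.0]
contact_force: [-2.6, 0.6, 5.4]
opening: 0.087
```

Run:
```python
from h import *
s=sensors.get_state();print(s["clock"],s["tool_pos"],s["contact_force"])
a=cams.snapshot("scene")[150:290,180:340];b=cams.snapshot("side")[190:315,270:400]
cv2.imwrite("pics/s4.png",np.hstack([cv2.resize(a,(400,350)),cv2.resize(b,(400,350))]))
```

```text
8.75 [ 0.55297907 -0.20653027  0.12756528] [-2.583277    0.58406831  5.35144048]
```

View pics/s4.png

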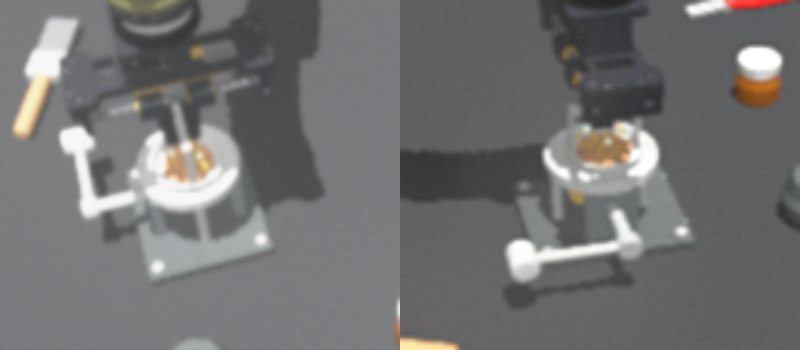

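Contact is felt (5.4 N after −2.1), and both views show the tray inside the rim at (187,165) and (603,150). Releasing.

Emit:
drive_tool:
  series:
    - [[0,0,0,0,30],[0,0,0,0,40],[0,0,0,0,40],[0,0,0,0,40],[0,0,5,0,40],[0,0,20,0,40],[0,0,40,0,40],[0,0,40,0,40],[0,0,20,0,60],[0,0,0,0,60]]

```text
clock: 9.85
tool_pos: [0.5551, -0.2068, 0.2553]
eef_rot: [-0.039, 0.999, -0.001, 0.003]
contact_force: [-0.3, -0.0, -0.3]
opening: 0.61
```

Run:
```python
from h import *
s=sensors.get_state();print(s["clock"],s["tool_pos"],s["eef_rot"],s["opening"]*88.1)
cv2.imwrite("pics/w5.png",cams.snapshot("wrist"))
print(det("wrist",["tray","table_seat","knob","lever_pivot"],False))
a=cams.snapshot("scene")[150:290,180:340];b=cams.snapshot("side")[190:315,270:400]
cv2.imwrite("pics/s5.png",np.hstack([cv2.resize(a,(400,350)),cv2.resize(b,(400,350))]))
```

```text
9.85 [ 0.55506103 -0.20682901  0.25534634] [-0.03945697  0.99921484 -0.00100322  0.00344281] 53.728459030835985
{'tray': [([322.5, 183.6], 0.94)], 'table_seat': [([296.8, 286.8], 0.28)], 'knob': [([232.6, 91.6], 0.91), ([322.3, 180.5], 0.72)], 'lever_pivot': [([242.1, 174.4], 0.55)]}
```

View pics/w5.png

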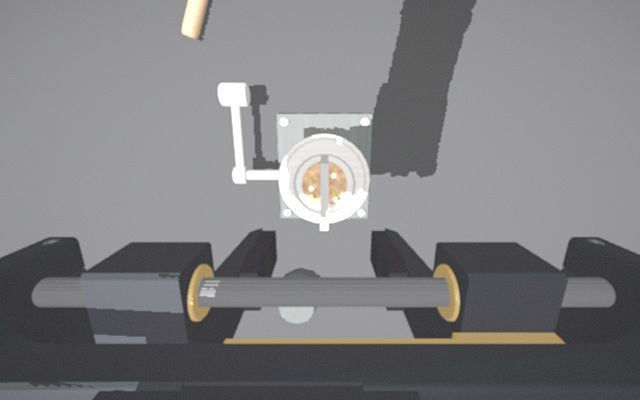

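View pics/s5.png

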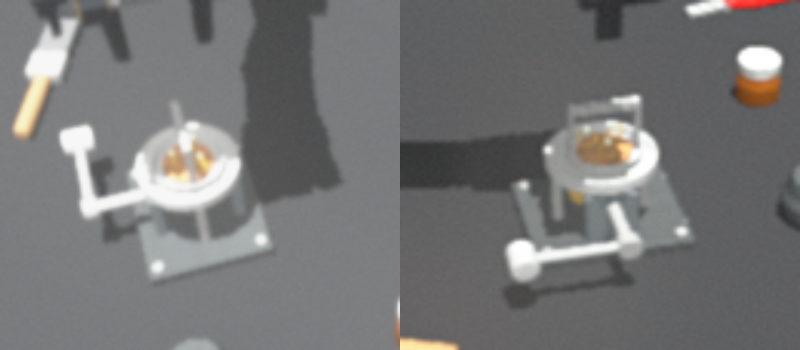

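The tray is centred: wrist view shows table rim centre (324,179) and tray (323,183), and the side view shows it flat. The knob is at (234,95) in the wrist picture, about (0.467, −0.3185) in world axes, matching the geometry from the lift centre and a yaw of about 4.4°. I move above the knob.

Emit:
drive_tool:
  series:
    - [[-22,-28,0,0,60],[-22,-28,0,0,60],[-22,-28,-30,0,60],[-22,-27,-35,0,60],[0,0,-40,0,60],[0,0,0,0,60],[0,0,0,0,60]]

```text
clock: 10.9
tool_pos: [0.4655, -0.3165, 0.1467]
eef_rot: [-0.04, 0.999, 0.001, -0.0]
contact_force: [-0.2, 0.1, -0.0]
opening: 0.682
```

Run:
```python
from h import *
s=sensors.get_state();print(s["clock"],s["tool_pos"],s["eef_rot"],s["opening"]*88.1,s["q"])
cv2.imwrite("pics/w6.png",cams.snapshot("wrist"))
print(det("wrist",["knob"],False))
print("pred",proj("wrist",np.array([.467,-.3185,.055])))
```

```text
10.9 [ 0.46554338 -0.31645954  0.14669511] [-4.03317133e-02  9.99185970e-01  8.45478570e-04 -1.87604013e-04] 60.11276776731145 [ 0.7401811   0.75632141 -0.38170497  1.83286413  0.44117531  0.63813718
  1.74477617]
{'knob': [([321.4, 202.3], 0.89)]}
pred [320.80741146 201.27378301]
```

View pics/w6.png

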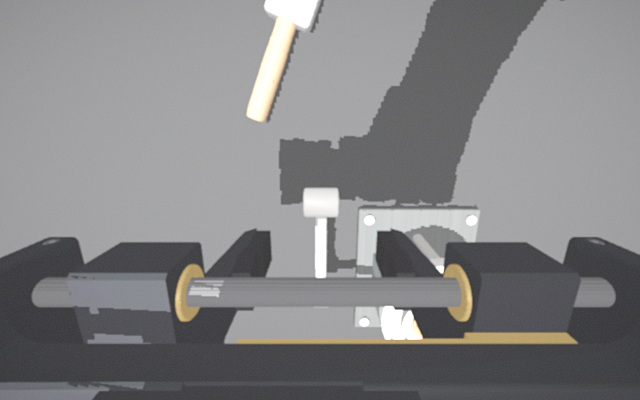

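The knob at (321,203) is where predicted (321,201). I descend and pinch.

Emit:
drive_tool:
  series:
    - [[1.5,-2,-25,0,60],[0,0,-35,0,60],[0,0,-30,0,60],[0,0,-16,0,60],[0,0,0,0,60],[0,0,0,0,20],[0,0,0,0,20],[0,0,0,0,20],[0,0,0,0,20],[0,0,0,0,20]]
  force: 35

```text
clock: 12.0
tool_pos: [0.467, -0.3186, 0.0415]
eef_rot: [-0.04, 0.999, 0.0, 0.001]
contact_force: [-0.5, 4.0, 5.1]
opening: 0.338
```

Run:
```python
from h import *
s=sensors.get_state();print(s["clock"],s["tool_pos"],s["contact_force"],s["opening"]*88.1)
b=cams.snapshot("side")[190:315,270:400]
a=cams.snapshot("wrist")
cv2.imwrite("pics/s7.png",np.hstack([cv2.resize(a,(400,350)),cv2.resize(b,(400,350))]))
```

```text
12.0 [ 0.46701962 -0.31858569  0.04151658] [-0.47225791  4.0399367   5.05197778] 29.763977913009505
```

View pics/s7.png

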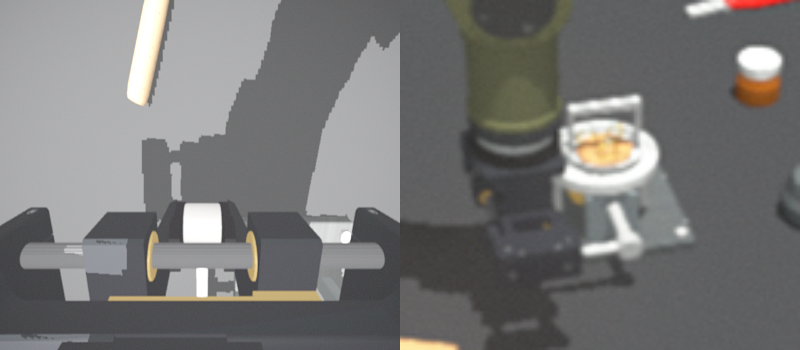

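Emit:
drive_tool:
  series:
    - [[0.8,0.1,12.4,0,20],[2.4,0.2,12.2,0,20],[4.0,0.3,11.8,0,20],[5.5,0.4,11.1,0,20],[6.9,0.5,10.3,0,20],[8.2,0.6,9.3,0,20],[0,0,0,0,20]]

```text
clock: 12.8
tool_pos: [0.4913, -0.3167, 0.1082]
eef_rot: [-0.039, 0.999, 0.001, -0.003]
contact_force: [-4.2, 2.3, -3.6]
opening: 0.336
```

Run:
```python
from h import *
s=sensors.get_state();print(s["clock"],s["tool_pos"],s["contact_force"],s["opening"]*88.1)
b=cams.snapshot("side")[190:315,270:400]
a=cams.snapshot("scene")[150:290,180:340]
cv2.imwrite("pics/s8.png",np.hstack([cv2.resize(a,(400,350)),cv2.resize(b,(400,350))]))
```

```text
12.8 [ 0.49133677 -0.31668767  0.10818955] [-4.19404971  2.32644262 -3.61016967] 29.609399496916687
```

View pics/s8.png

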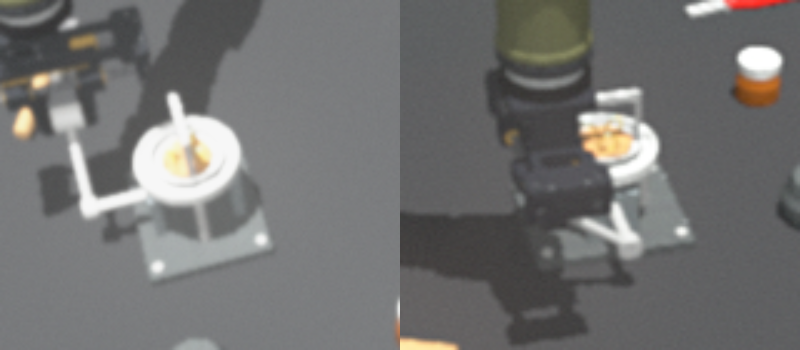

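The lever follows the gripper, at about 45° now, and the tray is still flat. I continue to vertical.

Emit:
drive_tool:
  series:
    - [[9.3,0.7,8.2,0,20],[10.3,0.8,6.9,0,20],[11.1,0.9,5.5,0,20],[11.8,0.9,4.0,0,20],[12.2,0.9,2.4,0,20],[12.4,1.0,0.8,0,20],[0,0,0,0,20],[0,0,0,0,20],[0,0,0,0,20]]

```text
clock: 13.8
tool_pos: [0.5574, -0.3116, 0.1367]
eef_rot: [-0.039, 0.999, 0.001, -0.004]
contact_force: [-8.8, 4.5, 7.5]
opening: 0.337
```

Run:
```python
from h import *
s=sensors.get_state();print(s["clock"],s["tool_pos"],s["contact_force"],s["opening"]*88.1,s["qd"])
b=cams.snapshot("side")[190:315,270:400]
a=cams.snapshot("scene")[150:290,180:340]
cv2.imwrite("pics/s9.png",np.hstack([cv2.resize(a,(400,350)),cv2.resize(b,(400,350))]))
cv2.imwrite("pics/w9.png",cams.snapshot("wrist"))
```

```text
13.8 [ 0.55738888 -0.3115916   0.13668625] [-8.79427808  4.48604749  7.53088023] 29.669673580966816 [ 0.00108929 -0.00151235 -0.00014375  0.00069529 -0.00040478 -0.0013656
  0.00039637]
```

View pics/s9.png

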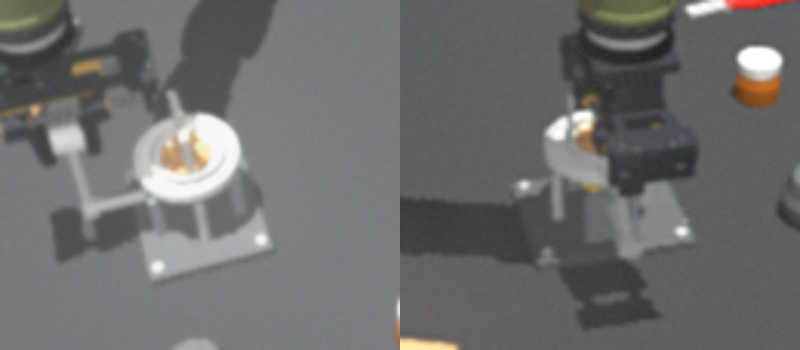

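View pics/w9.png

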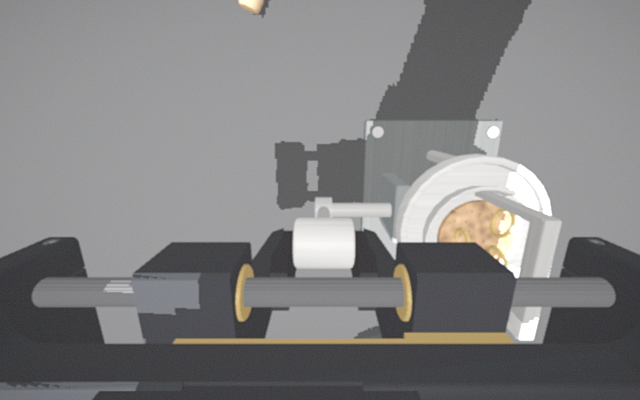

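Run:
```python
from h import *
T=sensors.get_state()["tool_pos"]
# knob visible bounds rows in wrist
for x in (.552,.557,.562,.567):
    K=np.array([x,-.3115,.150]);print(x,proj("wrist",K),proj("wrist",K+[0,0,.013]),proj("wrist",K+[-.013,0,0]),proj("wrist",K+[.0,0,-.013]))
# pivot
print("pivot proj",proj("wrist",np.array([.562,-.3112,.055])))
print(det("wrist",["knob"]),det("scene",["knob"]), proj("scene",np.array([.5576,-.3115,.15])),proj("scene",np.array([.5621,-.3112,.15])))
```

```text
0.552 [323.41671013 250.20428094] [323.52375804 262.36131524] [325.42277995 226.90794732] [323.32670591 239.98283574]
0.557 [322.66990093 258.87691836] [322.70588466 271.72858648] [324.6399509 235.9988805] [322.63959934 248.05463879]
0.562 [321.93628625 267.3963289 ] [321.9038031  280.91499075] [323.8712779  244.92542059] [321.9636818  255.99499851]
0.567 [321.21551947 275.76653777] [321.11706037 289.92571633] [323.11638041 253.69198675] [321.29868217 263.80709965]
pivot proj [322.41791776 211.65264951]
{'knob': [([321.2, 239.1], 0.77)]} {'knob': [([207.4, 206.5], 0.79)]} [207.53964759 207.49324863] [207.76175876 208.879582  ]
```

Run:
```python
from h import *
m=np.array(cams.camera_model("wrist")["camera_from_world"]);o=-m[:3,:3].T@m[:3,3]
for th in np.arange(1.3,1.7,.05):
    K=np.array([.5621-.095*np.cos(th),-.3112-.007*np.cos(th),.055+.095*np.sin(th)])
    rows=[proj("wrist",K+.013*np.array([np.cos(a),0,np.sin(a)]))[1] for a in np.linspace(0,6.28,100)]
    print(round(th,2),round(min(rows),1),round(max(rows),1))
a=cv2.imread("pics/w9.png")[190:290,270:380];cv2.imwrite("pics/w9c.png",cv2.resize(a,None,fx=6,fy=6,interpolation=cv2.INTER_CUBIC))
```

```text
1.3 195.1 245.5
1.35 204.3 254.7
1.4 213.4 263.9
1.45 222.3 272.9
1.5 231.0 281.7
1.55 239.4 290.1
1.6 247.6 298.1
1.65 255.3 305.7
```

View pics/w9c.png

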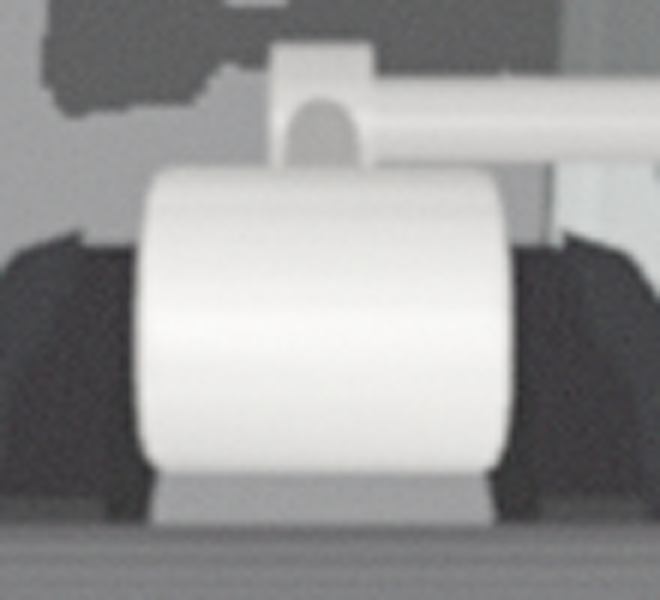

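The wrist view puts the knob at rows 217–268, which corresponds to a lever angle of about 1.42. The knob slid about 8 mm in the pads. I tighten the grip and push it over a little further.

Emit:
drive_tool:
  series:
    - [[0,0,0,0,20],[0,0,0,0,20],[4,0.3,0.3,0,20],[4,0.3,0.2,0,20],[4,0.3,0,0,20],[2,0.2,0,0,20],[0,0,0,0,20],[0,0,0,0,20]]
  force: 55

```text
clock: 14.95
tool_pos: [0.5692, -0.3106, 0.1367]
eef_rot: [-0.039, 0.999, 0.001, -0.006]
contact_force: [-10.8, 4.2, 8.2]
opening: 0.336
```

```bash
cat > chk.py <<'E'
from h import *
import sys
s=sensors.get_state();print(s["clock"],s["tool_pos"],s["contact_force"],s["opening"]*88.1)
im=cams.snapshot("wrist");cv2.imwrite(f"pics/{sys.argv[1]}.png",im)
g=im[190:300,300:345].mean(axis=(1,2));d=np.diff(g)
print([(190+i,round(v)) for i,v in enumerate(d) if abs(v)>12])
for th in np.arange(1.4,1.75,.05):
    K=np.array([.5621-.095*np.cos(th),-.3112-.007*np.cos(th),.055+.095*np.sin(th)])
    rows=[proj("wrist",K+.013*np.array([np.cos(a),0,np.sin(a)]))[1] for a in np.linspace(0,6.28,100)]
    print(round(th,2),round(min(rows),1),round(max(rows),1))
E
python3 chk.py w10
```

```text
14.95 [ 0.5691866  -0.3106349   0.13666346] [-10.81621459   4.22598203   8.21816285] 29.602562345641186
[(216, 15), (217, 14), (266, -18), (267, -29), (276, -21), (277, -19)]
1.4 191.2 242.4
1.45 200.4 251.6
1.5 209.5 260.6
1.55 218.4 269.3
1.6 226.9 277.7
1.65 235.1 285.7
1.7 242.9 293.2
1.75 250.3 300.3
```

View pics/w10.png

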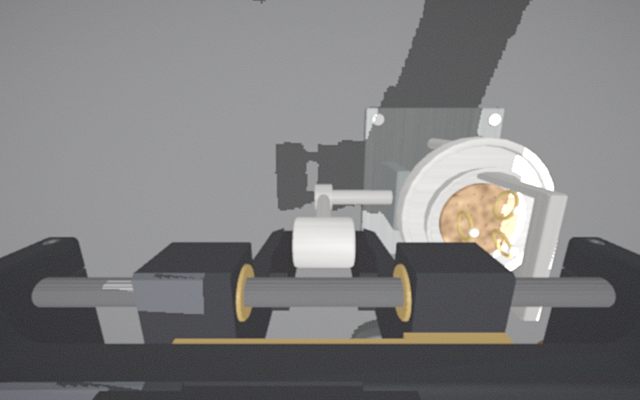

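The angle is now about 1.55 with no further slip. I hold briefly and check stability and the tray.

Emit:
drive_tool:
  series:
    - [[0,0,0,0,20],[0,0,0,0,20],[0,0,0,0,20],[0,0,0,0,20],[0,0,0,0,20],[0,0,0,0,20]]

```text
clock: 15.6
tool_pos: [0.5692, -0.3107, 0.1367]
eef_rot: [-0.039, 0.999, 0.001, -0.006]
contact_force: [-10.7, 4.5, 8.0]
opening: 0.333
```

```bash
python3 chk.py w11 | head -2
python3 - <<'E'
from h import *
b=cams.snapshot("side")[190:315,270:400]
a=cams.snapshot("scene")[150:290,180:340]
cv2.imwrite("pics/s11.png",np.hstack([cv2.resize(a,(400,350)),cv2.resize(b,(400,350))]))
d=det("scene",["knob","tray","table_seat"],True);print(d)
for th in (1.4,1.55,1.7):
    print(th,proj("scene",np.array([.5621-.095*np.cos(th),-.3112-.007*np.cos(th),.055+.095*np.sin(th)])))
print("seat pred hi",proj("scene",np.array([.554,-.2065,.099])),"lo",proj("scene",np.array([.554,-.2065,.085])))
E
```

```text
15.6 [ 0.56917936 -0.31066527  0.13669852] [-10.67709651   4.5167398    7.98510494] 29.33249355994652
[(216, 14), (217, 14), (266, -18), (267, -29), (276, -20), (277, -20)]
{'knob': [([207.9, 209.1], 0.63)], 'tray': [([250.7, 209.5], 0.73), ([448.0, 206.1], 0.63)], 'table_seat': [([254.8, 212.2], 0.84)]}
1.4 [207.05359445 204.33138313]
1.55 [207.66008827 208.27661839]
1.7 [208.48546927 212.90264288]
seat pred hi [254.43237264 211.9343298 ] lo [255.17454793 215.45845126]
```

View pics/s11.png

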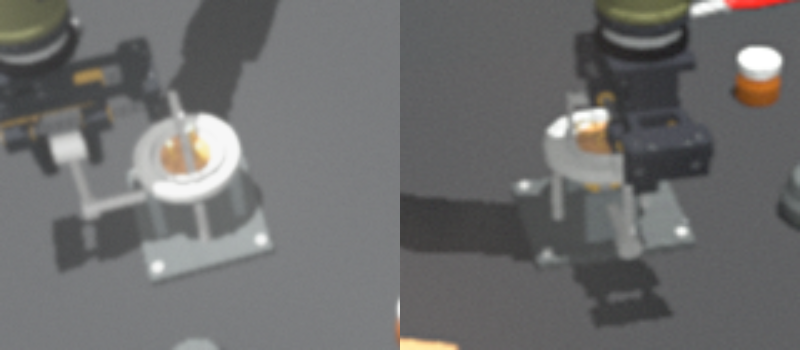

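Everything agrees: the knob in the scene view gives about 1.57, the seat is at its raised height, the tray sits concentric and flat, and nothing is drifting. Handing in.

```bash
python3 -c "
from plant import r,sensors
r.finish_job();s=sensors.get_state();print(s['clock'],s['tool_pos'],s['contact_force'])"
```

```text
the job is handed in; nothing more can be done
the job is handed in; nothing more can be done
```

I picked the aluminium tray up by its bail handle, set it inside the rim of the lift table and let go. I then pinched the lever knob, swung it to straight up and handed the job in while still holding it, at about 15.9 s. No verdict was reported.

- **Lever:** the wrist view gave an angle of about 1.55 rad and the scene view about 1.57. The two readings 0.65 s apart showed no drift, and the grip was set to 55 N.
- **Table:** the seat showed at (254.8, 212.2) in the scene picture, against (254.4, 211.9) predicted for the highest lift.
- **Tray:** it looked flat and centred in the table, clear of the gripper. I judged this by eye from the pictures, and in the last side view the gripper partly hid it.
- **What went wrong:** on the first swing the knob slid about 8 mm in the pads and the lever stopped at about 1.42 rad. I tightened the grip and moved it another 14 mm to correct this.
- **Bystanders:** the arm did not touch the brush, jar, vise or pliers as far as I could see, but I did not measure their positions at the end.

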